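# Two-face sensor check on the calibration bench

### The arm

A 7-joint arm with a two-finger parallel gripper is mounted at the origin on the work surface. World frame = base frame: x ahead of the robot, y to its left, z up, the work surface at z = 0. Lengths are in m, angles in rad, forces in N, time in s.
With the tool pointing down it reaches from about 0.425 to 0.95 m from the base axis. Payload 4.7 kg.
Tool frame: the origin (TCP) lies on the centre line of the jaws, within the pads' length; the fingertips stand robot.nose_length ahead of it and the grasp point (between the pads) lies 8 mm behind it (robot.nose_length is the distance from the TCP to the fingertips, in m); z points along the fingers, x is the direction in which the jaws open and shut, and the axes are right-handed (so a half turn about z gives the same grasp; the last joint's range is limited). The gripper opens to 85 mm and grips with 20 to 120 N. Pads are 22 mm wide; open, the fingers measure 114 mm over their backs; the gripper's body (76 mm by 85 mm) begins 54 mm behind the grasp point. The pads swing forward as they close: fully open they stand 13 mm farther back than shut.
Start: joints at [1.2, 0.469, -0.049, 1.532, 0.024, 1.141, -0.082], TCP at [0.226, -0.636, 0.206] pointing down, gripper open.
Joint ranges: [-2.59, 2.59], [-0.33, 1.99], [-1.39, 1.29], [0.1, 2.45], [-1.04, 4.18], [0.21, 1.99], [-2.66, 2.66]. Speed limits (rad/s): [2.57, 2.57, 3.14, 3.14, 3.14, 3.14, 3.14].

### API

Orientations are given as [roll, pitch, yaw] about the fixed x, y, z axes, in that order (R = Rz(yaw) Ry(pitch) Rx(roll)).
In Python, from plant import robot gives the robot as it stands. Calls block until the motion is done:
- robot.goto(position, orientation): joint-space move of the TCP to a pose.
- robot.move_straight(position, vel=0.15, attitude=None, contact_N=None): straight line of the TCP; attitude=None keeps the orientation; vel is the mean speed in m/s. With contact_N (N) it stops when the force on the tool has changed by that much, and returns True; else False.
- robot.move_joints(angles): joint-space move.
- robot.grip(opening, strength=None): opening from 0.0 (shut) to 1.0 (fully open); strength is the grip in N (None keeps the last); returns when the fingers have stopped.
- robot.sleep(seconds).
- robot.inverse_kinematics(position, orientation): joint angles nearest the present ones, or None.
- robot.sense(): the state.
- robot.grab_frame(name): name is "side" or "top"; returns a dict with "image" (420x560x3 uint8, red, green, blue), "range_z" (420x560 float32, m along the optical axis (not along the pixel's ray), 0 where there is no reading), "fx", "fy", "cx", "cy" (pixels), "R" (3x3) and "t" (3): a world point X has camera coordinates R X + t. Camera axes: x right, y down, z forward; pixel columns grow to the right and rows downward; lengths in m; the calibration is good to about 2 mm. A picture is of the moment at which its call begins.
A pose or a line that the arm cannot do raises robot.IKError and nothing moves.
- robot.close_job(): hands the job in, once; it reports no verdict.
The state is a dict: "t": time; "joint_pos": joint angles; "joint_velocities": joint speeds; "effort": joint torques, N m; "tcp_pos": TCP position; "tcp_rot": TCP orientation; "wrist_force": force on the tool from outside, world axes, zero at the start; "torque": the same for the moment, N m; "opening": opening from 0.0 (shut) to 1.0 (fully open).
Only numpy, scipy, OpenCV 4.12 (cv2) and the standard library are available. Lean on these libraries where they do the work, as an engineer would, in place of code of your own. Each camera call takes 0.05 s, during which the arm holds its last target. There are 200 camera calls.

### The job

The brown sensor block on the contact jig starts with its red face at the black bar: press the red key on the orange tester fully down and let it come up. Then turn the block a quarter turn and set it down gently on the jig plate with its blue face flush against the bar and centred on it, let go, and press the blue key and then the green key fully down, leaving the block there. Press one key at a time and each only when its turn has come, never press the yellow key, and leave the other things on the bench where they are.

Things in the scene. Friction and masses are not known exactly. Their poses are not given: they have to be found in the camera images.
- jig: contact jig fixed to the table: aluminium plate 220 (x) x 140 (y) x 8 mm with a black contact bar 130 mm long (y) across its far end, bar top 45 mm above the table. Origin: plate centre at table level. Its x axis points from the open end to the bar, at right angles to the bar's contact face, which is the plane x = +70 mm; z up.
- bar_face (a point): middle of the bar's contact face (two brass pads beside it), 28 mm above the table; axes as the jig's: +x points into the bar.
- block: loose brown sensor block 120 (x) x 80 (y) x 40 (z) mm, 0.45 kg. Black square grip 30 x 30 mm on the middle of its top, 40 to 77 mm above its underside: take it there. Origin: centre of underside. Short end x = +60 mm is red, long side y = +40 mm is blue; strips on the top edges show this too. Starts on the jig plate (8 mm above the table), red end at the bar.
- red_face (a point): centre of the block's red end face, 60 mm from the block's middle and 20 mm above its underside; axes as the block's.
- blue_face (a point): centre of the block's blue long face, 40 mm from the block's middle and 20 mm above its underside; axes as the block's.
- tester: fixed open orange case 260 (x) x 280 (y) mm, rim 118 mm and grey panel 105 mm above the table; open lid (to 400 mm high) along its y = +140 mm side leans outwards; display and three terminals on the y > 0 half. Origin: centre of underside. Four spring keys at x = -85 and -15, y = -85 and -15 mm; which colour is where varies.
- key_red_top (a point): centre of the top of the red key (round, 32 mm wide, in a black collar 48 mm wide); the top is 127 mm above the table when up and stands 10 mm proud of the collar; press straight down.
- key_red (a joint): travel of the red key (m): 0 up, 0.006 fully down; takes about 4.5 N, springs back.
- key_blue_top (a point): centre of the top of the blue key (round, 32 mm wide, in a black collar 48 mm wide); the top is 127 mm above the table when up and stands 10 mm proud of the collar; press straight down.
- key_blue (a joint): travel of the blue key (m): 0 up, 0.006 fully down; takes about 4.5 N, springs back.
- key_green_top (a point): centre of the top of the green key (round, 32 mm wide, in a black collar 48 mm wide); the top is 127 mm above the table when up and stands 10 mm proud of the collar; press straight down.
- key_green (a joint): travel of the green key (m): 0 up, 0.006 fully down; takes about 4.5 N, springs back.
- key_yellow_top (a point): centre of the top of the yellow key (round, 32 mm wide, in a black collar 48 mm wide); the top is 127 mm above the table when up and stands 10 mm proud of the collar; press straight down.
- key_yellow (a joint): travel of the yellow key (m): 0 up, 0.006 fully down; takes about 4.5 N, springs back.
- screwdriver: screwdriver, 180 mm long, lying on the table between jig and tester. Origin: on its underside when upright or lying. Leave alone.
- squeeze_bottle: white squeeze bottle with red cap, 56 mm wide, 160 mm tall. Origin: on its underside when upright or lying. Leave alone.
- spare_block: smaller grey spare sensor, 90 x 60 x 40 mm with a round steel stud on top, never to be used. Origin: on its underside when upright or lying. Leave alone.
- mug: blue mug, 80 mm wide, 95 mm tall. Origin: on its underside when upright or lying. Leave alone.
- tape_roll: black roll of tape lying flat, 90 mm wide, 30 mm tall. Origin: on its underside when upright or lying. Leave alone.
- wrench: steel wrench, 180 mm long, lying flat. Origin: on its underside when upright or lying. Leave alone.

How it is judged:
On the way, in this order (a step that is already met when the one before it is completed fails the run):
1. red key fully down with the block's red face at the bar (value of joint key_red above 0.0045 m and x of red_face in the frame of bar_face above -0.005 m and y of red_face in the frame of bar_face between -0.015 and 0.015 m and z of red_face in the frame of bar_face between -0.004 and 0.004 m), for 0.04 s.
2. the block let go, flat on the plate with its blue face flush against the bar and centred (x of blue_face in the frame of bar_face above -0.003 m and y of blue_face in the frame of bar_face between -0.012 and 0.012 m and z of blue_face in the frame of bar_face between -0.004 and 0.004 m and angle between the y axis of block and the x axis of jig, either way round below 0.06 rad and angle between block's own z axis and vertical below 0.05 rad and contact force between block and the fingers below 0.1 N), for 0.2 s.
3. blue key fully down with the blue face flush at the bar (value of joint key_blue above 0.0045 m and x of blue_face in the frame of bar_face above -0.003 m and y of blue_face in the frame of bar_face between -0.012 and 0.012 m and z of blue_face in the frame of bar_face between -0.004 and 0.004 m and angle between the y axis of block and the x axis of jig, either way round below 0.06 rad and angle between block's own z axis and vertical below 0.05 rad), for 0.04 s.
4. green key fully down, blue face still flush at the bar (value of joint key_green above 0.0045 m and value of joint key_blue below 0.0015 m and x of blue_face in the frame of bar_face above -0.003 m and y of blue_face in the frame of bar_face between -0.012 and 0.012 m and z of blue_face in the frame of bar_face between -0.004 and 0.004 m and angle between the y axis of block and the x axis of jig, either way round below 0.06 rad and angle between block's own z axis and vertical below 0.05 rad), for 0.04 s.
At the end, for the whole second after the job is handed in: The block rests flat on the jig plate, its blue face within 3 mm of the bar's contact face, square to it within 0.06 rad and centred on it within 12 mm; all four keys are up again (less than 1.5 mm down) (x of blue_face in the frame of bar_face above -0.003 m and y of blue_face in the frame of bar_face between -0.012 and 0.012 m and z of blue_face in the frame of bar_face between -0.004 and 0.004 m and angle between the y axis of block and the x axis of jig, either way round below 0.06 rad and angle between block's own z axis and vertical below 0.05 rad and value of joint each of key_red, key_blue, key_green, key_yellow below 0.0015 m and linear speed of block below 0.01 m/s); the robot touches nothing.
It fails at once if red key pressed (more than 3 mm) while the red face is not at the bar (value of joint key_red above 0.003 m and not (x of red_face in the frame of bar_face above -0.005 m and y of red_face in the frame of bar_face between -0.015 and 0.015 m and z of red_face in the frame of bar_face between -0.004 and 0.004 m)).
It fails at once if blue or green key pressed (more than 3 mm) while the blue face is not flush at the bar, or the yellow key pressed (more than 3 mm) ((value of joint any of key_blue, key_green above 0.003 m and not (x of blue_face in the frame of bar_face above -0.003 m and y of blue_face in the frame of bar_face between -0.012 and 0.012 m and z of blue_face in the frame of bar_face between -0.004 and 0.004 m and angle between the y axis of block and the x axis of jig, either way round below 0.06 rad and angle between block's own z axis and vertical below 0.05 rad)) or value of joint key_yellow above 0.003 m).
It fails at once if blue and green keys down together (value of joint each of key_blue, key_green above 0.003 m).
It fails at once if the block dropped or rammed: more than 60 N between block and jig (contact force between block and jig above 60 N).
It fails at once if a bystander moved more than 30 mm (distance of any of screwdriver, squeeze_bottle, spare_block, mug, tape_roll, wrench from where it was at the start of the episode above 0.03 m).
It also fails if it takes over 64 s, if anything falls off the work surface, if the arm or the gripper's body presses on something with over 40 N, if the wrist force passes 120 N, or if a joint passes its speed limit or range.

## Working session

There is one attempt and no reset: what is moved stays moved. The work goes in short steps, each a Python script; the robot and the scene stay as the last script left them, time stands still between calls to the robot, and variables do not carry over. Pictures are saved under pics/ and viewed, about 8 in all and at most 12, crops included, and the job is handed in when it is done.

```bash
mkdir -p pics
python3 - <<'E'
from plant import robot
import cv2,numpy as np,pickle
d={}
for n in("top","side"):
    f=robot.grab_frame(n); d[n]=f; cv2.imwrite(f"pics/{n}0.png",f["image"][:,:,::-1])
    print(n,f["fx"],f["cx"],f["cy"],(-np.array(f["R"]).T@f["t"]).round(3),np.array(f["R"]).round(2).tolist())
pickle.dump(d,open("f0.pkl","wb"))
print(robot.nose_length,robot.sense())
E
```

```text
top 499.25114725519944 286.1975410320445 197.18707397657369 [ 0.303 -0.103  1.45 ] [[-0.02, -1.0, -0.0], [-0.99, 0.02, -0.16], [0.16, -0.0, -0.99]]
side 455.5521398925779 273.5855631345974 207.13809391428592 [1.000e-03 6.460e-01 1.045e+00] [[-0.8, -0.6, 0.0], [-0.43, 0.58, -0.69], [0.41, -0.55, -0.72]]
0.011 {'t': 0.1, 'joint_pos': array([ 1.20008057,  0.46937675, -0.04861574,  1.53355079,  0.02412016,
        1.14100022, -0.08230473]), 'joint_velocities': array([-1.21522623e-03, -3.26104796e-03, -1.93358814e-04, -2.98919132e-03,
       -2.75116133e-04,  1.41844019e-03, -5.27568433e-05]), 'effort': array([ 1.23803515e-03, -5.11515141e+01, -4.65507188e-02, -2.38390768e+01,
        1.08211164e-02,  4.36760238e-03,  2.72420635e-05]), 'tcp_pos': array([ 0.22609064, -0.63541802,  0.20536573]), 'tcp_rot': array([ 3.14152378e+00,  1.74731549e-03, -1.22892990e+00]), 'wrist_force': array([ 0.2950938 , -0.16774711,  0.30526429]), 'torque': array([-0.03476619,  0.01847528, -0.02834678]), 'opening': 0.9991750538625825}
```

View pics/top0.png

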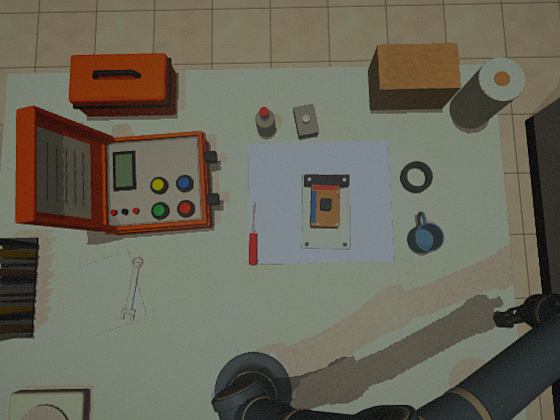

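View pics/side0.png

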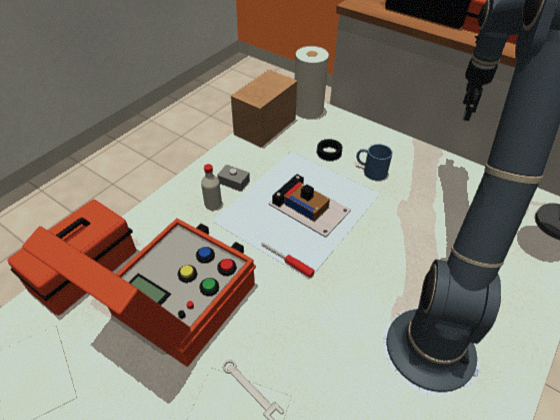

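The top view shows the jig bar at (326,180), with block grip at (326,205), blue strip on its left (+y) and red end at the bar. Keys: yellow (159,186), blue (184,184), green (158,210), red (185,209). The side view agrees.

```bash
cat > h.py <<'E'
import numpy as np,cv2
def cast(f,uv,z):
    uv=np.atleast_2d(np.asarray(uv,float)); R=np.array(f["R"]);t=np.array(f["t"])
    d=np.c_[(uv[:,0]-f["cx"])/f["fx"],(uv[:,1]-f["cy"])/f["fy"],np.ones(len(uv))]@R
    o=-R.T@t; return o+d*((z-o[2])/d[:,2])[:,None]
def proj(f,X):
    c=np.atleast_2d(X)@np.array(f["R"]).T+f["t"]
    return np.c_[c[:,0]/c[:,2]*f["fx"]+f["cx"],c[:,1]/c[:,2]*f["fy"]+f["cy"]]
HS={"red":(0,6,172,180),"blue":(105,125,999,0),"green":(45,85,999,0),"yellow":(22,35,999,0)}
def mask(f,col,roi,smin=120,vmin=50):
    h=cv2.cvtColor(f["image"],cv2.COLOR_RGB2HSV).astype(int); a,b,c,d=HS[col]
    m=(((h[...,0]>=a)&(h[...,0]<=b))|((h[...,0]>=c)&(h[...,0]<=d)))&(h[...,1]>smin)&(h[...,2]>vmin)
    o=np.zeros(m.shape,np.uint8); x0,y0,x1,y1=roi; o[y0:y1,x0:x1]=m[y0:y1,x0:x1]; return o
def big(m):
    c=cv2.findContours(m,cv2.RETR_EXTERNAL,cv2.CHAIN_APPROX_NONE)[0]
    return max(c,key=cv2.contourArea) if c else None
def dark(f,roi,v=60):
    g=f["image"].max(2); o=np.zeros(g.shape,np.uint8); x0,y0,x1,y1=roi; o[y0:y1,x0:x1]=g[y0:y1,x0:x1]<v; return o
E
python3 - <<'E'
from h import *; import pickle
d=pickle.load(open("f0.pkl","rb"))
guess={"top":{"yellow":(159,186),"blue":(184,184),"green":(158,210),"red":(185,209)},
"side":{"yellow":(187,272),"blue":(205,254),"green":(209,286),"red":(227,266)}}
for n in d:
  for k,(u,v) in guess[n].items():
    c=big(mask(d[n],k,(u-13,v-13,u+14,v+14)))
    if c is None: print(n,k,None);continue
    (x,y),r=cv2.minEnclosingCircle(c); q=c.reshape(-1,2)
    x,y=(q.min(0)+q.max(0))/2
    print(n,k,round(x,1),round(y,1),round(r,1),cast(d[n],(x,y),.127)[0].round(4))
for n,roi,gr in(("top",(298,168,356,190),(315,195,337,217)),("side",(268,170,308,208),(298,182,318,202))):
  c=big(dark(d[n],roi)); X=cast(d[n],c.reshape(-1,2),.045)[:,:2].astype(np.float32); print(n,"bar",cv2.minAreaRect(X))
  c=big(dark(d[n],gr)); X=cast(d[n],c.reshape(-1,2),.085)[:,:2].astype(np.float32); print(n,"grip",cv2.minAreaRect(X))
a=[]
for n,r in(("top",(295,165,360,255)),("side",(255,165,360,245))):
  x0,y0,x1,y1=r; im=cv2.resize(d[n]["image"][y0:y1,x0:x1],None,fx=5,fy=5,interpolation=cv2.INTER_NEAREST)[:,:,::-1]
  a.append(cv2.resize(im,(390,500),interpolation=cv2.INTER_NEAREST))
cv2.imwrite("pics/crop0.png",np.hstack(a))
E
```

```text
top yellow 157.5 184.0 6.1 [0.5646 0.2415 0.127 ]
top blue 183.5 182.0 5.7 [0.5687 0.1715 0.127 ]
top green 158.5 210.0 5.9 [0.4937 0.2373 0.127 ]
top red 184.5 207.5 6.2 [0.4991 0.1678 0.127 ]
side yellow 186.5 271.0 7.2 [0.5622 0.2459 0.127 ]
side blue 204.0 252.0 6.3 [0.5679 0.1767 0.127 ]
side green 208.5 284.0 6.8 [0.4933 0.2418 0.127 ]
side red 226.5 264.5 6.7 [0.4965 0.1723 0.127 ]
top bar ((0.5799923539161682, -0.2202157974243164), (0.12653756141662598, 0.03505559265613556), 88.85337829589844)
top grip ((0.5072882175445557, -0.21183273196220398), (0.02766152285039425, 0.03346753492951393), 88.05133819580078)
side bar ((0.5743642449378967, -0.2032172679901123), (0.0920751541852951, 0.1440194845199585), 35.55039596557617)
side grip ((0.5013315677642822, -0.19661420583724976), (0.053380921483039856, 0.04322138801217079), 89.87779998779297)
```

View pics/crop0.png

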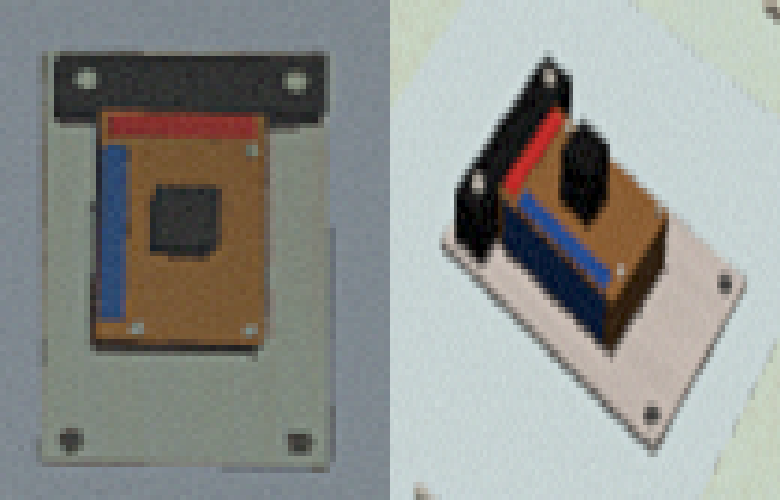

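The crop shows the block flush at the bar and about 6 mm to +y of the bar's centre, with jig yaw of about -0.02. The two views put the keys within 5 mm of each other, so I'll average them and press red.

```bash
cat >> h.py <<'E'
K={"red":(.4978,.1700),"blue":(.5683,.1741),"green":(.4935,.2396),"yellow":(.5634,.2437)}
def press(robot,k,yaw):
    x,y=K[k]; o=[np.pi,0,yaw]; nl=robot.nose_length
    robot.move_straight([x,y,.127+nl+.012],vel=.15)
    r=robot.move_straight([x,y,.127+nl-.012],vel=.03,contact_N=14)
    s=robot.sense(); robot.sleep(.15); s2=robot.sense()
    print(k,r,"tip z",s["tcp_pos"][2]-nl,s2["tcp_pos"][2]-nl,s["wrist_force"].round(1),s2["wrist_force"].round(1),s["tcp_pos"][:2])
    robot.move_straight([x,y,.127+nl+.04],vel=.15)
E
python3 - <<'E'
from plant import robot; from h import *
for y in(-np.pi/2,0,np.pi/2,np.pi):
  for p in([.5,.17,.2],[.507,-.21,.07]):
    q=robot.inverse_kinematics(p,[np.pi,0,y-.02]); print(round(y,2),p,None if q is None else np.round(q,2))
yaw=-.02
robot.grip(0)
robot.goto([*K["red"],.2],[np.pi,0,yaw])
f=robot.grab_frame("side"); cv2.imwrite("pics/red1.png",f["image"][:,:,::-1])
s=robot.sense(); print(s["t"],s["tcp_pos"],s["tcp_rot"],s["opening"])
E
```

```text
-1.57 [0.5, 0.17, 0.2] [ 0.29  0.36 -0.87  1.85  0.31  1.08 -2.29]
-1.57 [0.507, -0.21, 0.07] [ 0.47  0.44 -0.2   1.96  0.12  0.76 -1.39]
0 [0.5, 0.17, 0.2] [ 0.44  0.45 -1.11  1.85  0.44  1.13 -0.84]
0 [0.507, -0.21, 0.07] [ 0.7   0.48 -0.49  1.94  0.31  0.8   0.01]
1.57 [0.5, 0.17, 0.2] [ 0.48  0.48 -1.18  1.84  0.49  1.15  0.69]
1.57 [0.507, -0.21, 0.07] [ 0.85  0.52 -0.7   1.93  0.45  0.84  1.46]
3.14 [0.5, 0.17, 0.2] [ 0.48  0.48 -1.17  1.84  0.48  1.15  2.26]
3.14 [0.507, -0.21, 0.07] [-0.46  0.69  1.11  2.01 -0.78  0.95 -2.1 ]
3.9 [0.49822193 0.16918413 0.19986066] [ 3.14135441e+00  1.06648530e-04 -2.16567133e-02] -0.003725045378545436
```

View pics/red1.png

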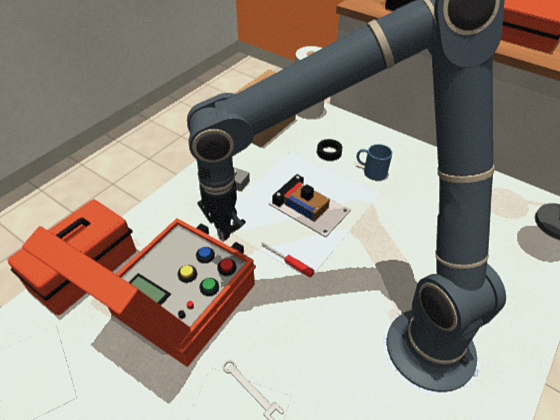

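The tips at (228,235) are right above the red key at (227,266), so I'll press it and then go over to the block.

Run:
```python
from plant import robot; from h import *
press(robot,"red",-.02)
robot.goto([.507,-.212,.18],[np.pi,0,np.pi/2-.02])
robot.grip(1.0)
f=robot.grab_frame("side"); a=f["image"][120:300,200:440]
f=robot.grab_frame("top"); b=f["image"][110:290,220:460]
cv2.imwrite("pics/blk2.png",cv2.resize(np.vstack([a,b]),None,fx=1.66,fy=1.66)[:,:,::-1])
s=robot.sense(); print(s["t"],s["tcp_pos"],s["tcp_rot"],s["opening"],s["wrist_force"])
```

```text
red False tip z 0.1151284935214595 0.1151677813032911 [-0.2 -0.3  0.1] [-0.5  0.7  0.6] [0.49791702 0.17015636]
8.7833 [ 0.50698833 -0.21201673  0.17998497] [-3.14156843e+00 -6.51669422e-05  1.55068958e+00] 0.9964906340020403 [0.65520001 0.54346543 0.22634132]
```

View pics/blk2.png

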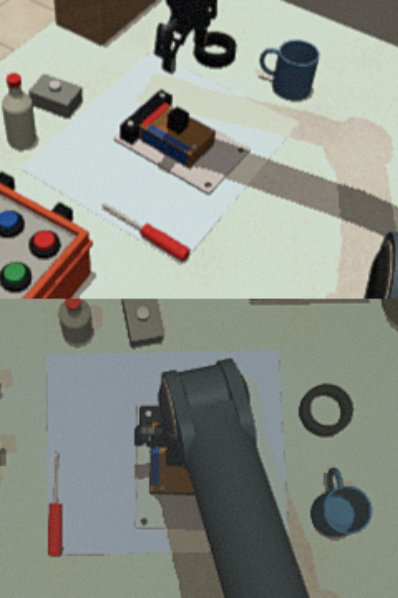

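Red met no force even at tip z 0.115, so either the x/y or the tip geometry is off. I'll check the projections before going further.

Run:
```python
from plant import robot; from h import *
import pickle; d=pickle.load(open("f0.pkl","rb"))
for n in d:
  print(n,"red tip@.189",proj(d[n],[.498,.17,.189]).round(0),"redtop",proj(d[n],[.498,.17,.127]).round(0))
  for dy in(-.045,0,.045): print(" finger",dy,proj(d[n],[.507,-.212+dy,.18]).round(0))
f=robot.grab_frame("side"); im=f["image"].copy()
a=cv2.resize(im[90:210,250:370],(480,480),interpolation=cv2.INTER_NEAREST)
g=cv2.imread("pics/red1.png")[:,:,::-1]
b=cv2.resize(g[190:290,170:270],(480,480),interpolation=cv2.INTER_NEAREST)[:, :300]
cv2.imwrite("pics/chk3.png",np.hstack([a,b])[:,:,::-1])
# range at red key and around
r=d["side"]["range_z"]; f=d["side"]
for n,u,v in(("side",227,265),("side",209,284),("top",184,207),("top",158,210),("top",170,197),("top",326,205),("top",325,229)):
  F=d[n]; Z=np.median(F["range_z"][v-1:v+2,u-1:u+2]); c=np.array([(u-F["cx"])/F["fx"]*Z,(v-F["cy"])/F["fy"]*Z,Z]); print(n,u,v,(np.array(F["R"]).T@(c-F["t"])).round(3))
```

```text
top red tip@.189 [[179. 204.]] redtop [[184. 208.]]
 finger -0.045 [[345. 198.]]
 finger 0 [[328. 199.]]
 finger 0.045 [[310. 199.]]
side red tip@.189 [[225. 248.]] redtop [[227. 264.]]
 finger -0.045 [[318. 157.]]
 finger 0 [[310. 165.]]
 finger 0.045 [[301. 173.]]
side 227 265 [0.494 0.173 0.127]
side 209 284 [0.491 0.242 0.129]
top 184 207 [0.501 0.169 0.126]
top 158 210 [0.494 0.239 0.127]
top 170 197 [0.532 0.212 0.106]
top 326 205 [ 0.505 -0.215  0.085]
top 325 229 [ 0.446 -0.216  0.008]
```

View pics/chk3.png

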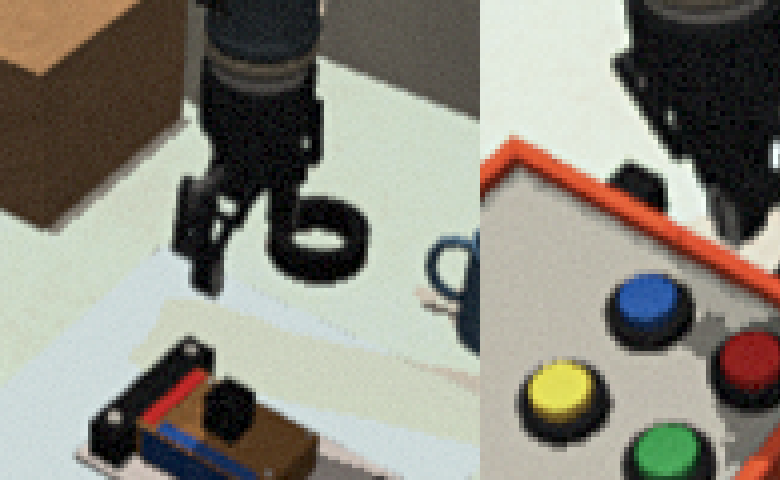

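The fingertips appear about 8 px higher in the side view than projected: (301,164) against (301,173). I'll read the fingertip's 3-D position from the range image.

Run:
```python
from plant import robot; from h import *
def pts(F):
  v,u=np.mgrid[0:420,0:560]; Z=F["range_z"]; c=np.stack([(u-F["cx"])/F["fx"]*Z,(v-F["cy"])/F["fy"]*Z,Z],-1); P=(c-np.array(F["t"]))@np.array(F["R"]); P[Z==0]=np.nan; return P
print(robot.sense()["tcp_pos"],robot.nose_length)
def show(tag):
  for n in("side","top"):
    F=robot.grab_frame(n); P=pts(F); t=robot.sense()["tcp_pos"]
    m=(np.abs(P[...,0]-t[0])<.1)&(np.abs(P[...,1]-t[1])<.1)&(P[...,2]>.13)&(P[...,2]<.5)
    Q=P[m]; vu=np.argwhere(m)
    print(tag,n,len(Q))
    if len(Q)==0: continue
    for lo in np.arange(.14,.32,.015):
      s=(Q[:,2]>=lo)&(Q[:,2]<lo+.015)
      if s.sum()>3: print(round(lo,3),s.sum(),"min",Q[s].min(0).round(3),"max",Q[s].max(0).round(3),"px",vu[s].mean(0)[::-1].round(0))
show("open")
robot.grip(0); show("shut")
```

```text
[ 0.50698354 -0.2120015   0.17998997] 0.011
open side 2333
0.215 36 min [ 0.494 -0.26   0.218] max [ 0.519 -0.155  0.23 ] px [312. 153.]
0.23 67 min [ 0.495 -0.261  0.23 ] max [ 0.517 -0.153  0.245] px [311. 151.]
0.245 53 min [ 0.495 -0.26   0.245] max [ 0.514 -0.154  0.259] px [314. 145.]
0.26 90 min [ 0.491 -0.287  0.261] max [ 0.52  -0.134  0.275] px [310. 144.]
0.275 129 min [ 0.488 -0.285  0.275] max [ 0.523 -0.136  0.29 ] px [309. 142.]
0.29 126 min [ 0.487 -0.283  0.29 ] max [ 0.519 -0.136  0.305] px [309. 138.]
0.305 165 min [ 0.484 -0.278  0.305] max [ 0.522 -0.139  0.32 ] px [308. 134.]
open top 322
0.23 4 min [ 0.495 -0.171  0.231] max [ 0.5   -0.158  0.238] px [311. 200.]
0.26 43 min [ 0.493 -0.169  0.264] max [ 0.519 -0.14   0.274] px [307. 195.]
0.275 46 min [ 0.489 -0.189  0.275] max [ 0.523 -0.142  0.29 ] px [313. 195.]
0.29 25 min [ 0.49  -0.186  0.29 ] max [ 0.519 -0.142  0.305] px [309. 194.]
0.305 80 min [ 0.494 -0.181  0.306] max [ 0.52  -0.146  0.32 ] px [311. 190.]
shut side 2175
0.2 15 min [ 0.496 -0.218  0.205] max [ 0.514 -0.198  0.215] px [311. 158.]
0.215
[... 239 characters left out ...]
 [ 0.49  -0.254  0.26 ] max [ 0.516 -0.166  0.275] px [313. 143.]
0.275 94 min [ 0.488 -0.267  0.275] max [ 0.522 -0.151  0.29 ] px [314. 139.]
0.29 133 min [ 0.486 -0.271  0.29 ] max [ 0.52  -0.148  0.305] px [309. 138.]
0.305 103 min [ 0.485 -0.227  0.305] max [ 0.515 -0.157  0.32 ] px [310. 133.]
shut top 220
0.245 5 min [ 0.494 -0.191  0.252] max [ 0.501 -0.182  0.259] px [320. 198.]
0.26 14 min [ 0.493 -0.189  0.261] max [ 0.5   -0.171  0.274] px [318. 198.]
0.275 16 min [ 0.495 -0.181  0.275] max [ 0.518 -0.163  0.289] px [315. 194.]
0.29 80 min [ 0.493 -0.172  0.29 ] max [ 0.52  -0.153  0.305] px [310. 192.]
0.305 27 min [ 0.495 -0.181  0.305] max [ 0.515 -0.163  0.319] px [315. 191.]
```

The shut fingertips are really at TCP z + 24 mm, not −11 mm, with x and y good. The tool therefore sits a constant 35 mm above what the reported z implies, in both poses. I'll correct for that and press red again, guarded.

```bash
sed -i 's/nl=robot.nose_length/nl=-.0245/' h.py
python3 - <<'E'
from plant import robot; from h import *
robot.goto([*K["red"],.15],[np.pi,0,-.02])
press(robot,"red",-.02)
f=robot.grab_frame("side"); cv2.imwrite("pics/r4.png",f["image"][:,:,::-1])
print(robot.sense()["t"])
E
```

```text
red True tip z 0.12053549014213219 0.12053386766797883 [-2.6 -1.9  8.8] [-2.1 -0.7  8.6] [0.49814205 0.17006903]
13.3333
```

Red bottomed out: tip 6.5 mm below the key top, 8.8 N. Next I grip the block with the jaws along jig y.

Run:
```python
from plant import robot; from h import *
o=[np.pi,0,np.pi/2-.02]
robot.goto([.507,-.211,.12],o); robot.grip(1.0)
r=robot.move_straight([.507,-.211,.029],vel=.12,contact_N=10)
print(r,robot.sense()["tcp_pos"])
robot.grip(0.0,strength=40); s=robot.sense(); print(s["opening"],s["tcp_pos"],s["wrist_force"].round(1),s["t"])
f=robot.grab_frame("side"); a=f["image"][120:270,230:400]
cv2.imwrite("pics/g5.png",cv2.resize(a,None,fx=3,fy=3)[:,:,::-1])
```

```text
False [ 0.50769479 -0.21089277  0.02959676]
0.3452776094802129 [ 0.50719327 -0.2115793   0.02938108] [-0.7 -2.   3.1] 17.375
```

View pics/g5.png

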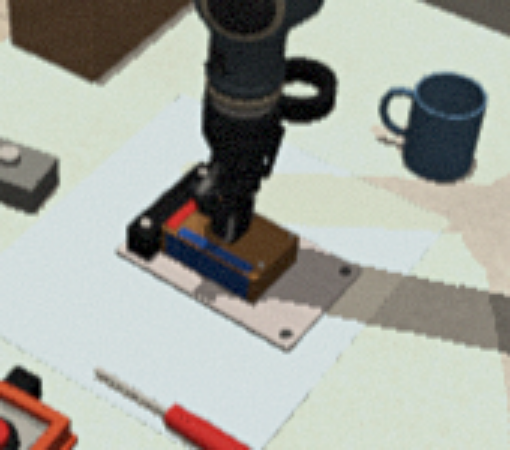

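It's gripped (29 mm opening). Next: lift, back off, turn −90°, lower to 2.5 mm above the plate, push to the bar and set down.

Run:
```python
from plant import robot; from h import *
S=lambda m:print(m,(lambda s:(s["t"],s["tcp_pos"].round(4).tolist(),s["tcp_rot"].round(3).tolist(),s["wrist_force"].round(1).tolist(),round(s["opening"],3)))(robot.sense()))
robot.move_straight([.503,-.2115,.04],vel=.05)
robot.move_straight([.495,-.2115,.115],vel=.15); S("lift")
robot.goto([.500,-.2185,.115],[np.pi,0,-.02]); S("turn")
robot.move_straight([.513,-.2187,.05],vel=.12)
r=robot.move_straight([.513,-.2187,.032],vel=.04,contact_N=8); S(("low",r))
f=robot.grab_frame("side"); a=f["image"][120:270,230:400]
f=robot.grab_frame("top"); b=f["image"][150:270,260:396]
cv2.imwrite("pics/p6.png",np.hstack([cv2.resize(a,(390,344)),cv2.resize(b,(390,344))])[:,:,::-1])
```

```text
lift (18.4583, [0.4942, -0.2117, 0.1143], [-3.14, 0.0, 1.551], [-0.9, -0.6, -6.3], 0.345)
turn (19.6667, [0.4997, -0.2181, 0.1143], [-3.141, 0.001, -0.019], [0.8, -0.3, -5.0], 0.343)
('low', False) (20.9667, [0.513, -0.2186, 0.0319], [-3.141, 0.0, -0.02], [0.7, -0.5, -5.0], 0.344)
```

View pics/p6.png

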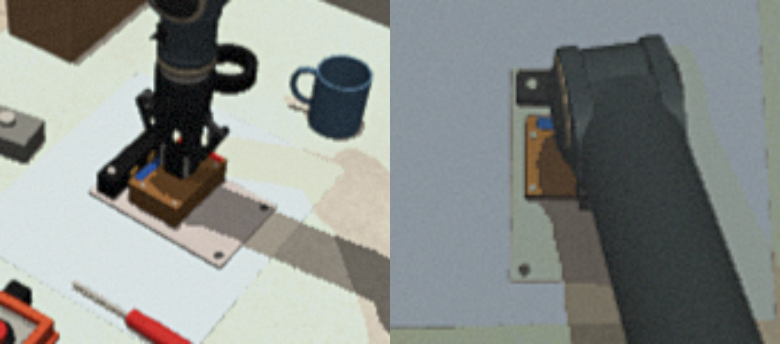

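The block hangs blue-side to the bar with a gap of about 1 cm and looks square. Now I push it to contact, lower it and release.

Run:
```python
from plant import robot; from h import *
S=lambda m:print(m,(lambda s:(s["t"],s["tcp_pos"].round(4).tolist(),s["tcp_rot"].round(3).tolist(),s["wrist_force"].round(1).tolist(),round(s["opening"],3)))(robot.sense()))
r=robot.move_straight([.540,-.2192,.032],vel=.03,contact_N=7); S(("push",r))
p=robot.sense()["tcp_pos"]
r=robot.move_straight([p[0]+.001,p[1],.024],vel=.02,contact_N=7); S(("down",r))
p=robot.sense()["tcp_pos"]
r=robot.move_straight([p[0]+.006,p[1],p[2]],vel=.03,contact_N=8); S(("push2",r))
robot.grip(1.0); S("rel")
p=robot.sense()["tcp_pos"]
robot.move_straight([p[0],p[1],.12],vel=.15)
robot.goto([.45,.0,.2],[np.pi,0,-.02]); robot.grip(0)
d={n:robot.grab_frame(n) for n in("top","side")}
import pickle; pickle.dump(d,open("f1.pkl","wb")); S("end")
f=d["top"]
c=big(dark(f,(298,168,356,190))); print("bar",cv2.minAreaRect(cast(f,c.reshape(-1,2),.045)[:,:2].astype(np.float32)))
c=big(dark(f,(310,188,342,215))); print("grip",cv2.minAreaRect(cast(f,c.reshape(-1,2),.085)[:,:2].astype(np.float32)))
a=f["image"][160:260,290:365]; b=d["side"]["image"][160:250,250:360]
cv2.imwrite("pics/q7.png",np.hstack([cv2.resize(a,(375,500),interpolation=0),cv2.resize(b,(420,500),interpolation=0)])[:,:,::-1])
```

```text
('push', True) (21.7083, [0.5296, -0.2191, 0.0306], [-3.141, 0.006, -0.02], [0.9, -0.7, -5.9], 0.344)
('down', True) (21.9167, [0.5287, -0.2191, 0.0297], [-3.141, 0.008, -0.02], [-1.6, 0.3, 4.9], 0.341)
('push2', True) (22.1333, [0.5289, -0.219, 0.0299], [-3.142, 0.015, -0.02], [-2.2, -0.1, 4.8], 0.343)
rel (22.7167, [0.5273, -0.2188, 0.0286], [-3.141, 0.017, -0.021], [-0.4, -0.3, -0.2], 0.996)
end (25.3083, [0.45, 0.0, 0.2], [3.142, -0.0, -0.02], [1.2, 0.2, -0.4], 0.001)
bar ((0.5814456939697266, -0.2202448844909668), (0.12653759121894836, 0.03214837238192558), 88.85344696044922)
grip ((0.5254330039024353, -0.22077205777168274), (0.02774445340037346, 0.031209008768200874), 88.1823959350586)
```

View pics/q7.png

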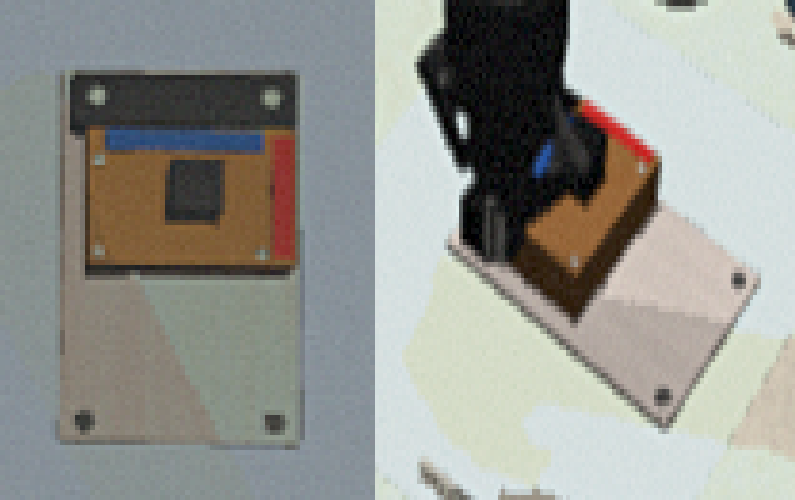

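The top view shows the block blue to the bar, square and centred (grip y −0.221, bar −0.220). However, the grip's travel of 18 mm against the nominal 20 mm leaves room for a gap of about 2 mm. I'll nudge the back face with shut fingers, guarded, to make it surely flush.

Run:
```python
from plant import robot; from h import *
S=lambda m:print(m,(lambda s:(s["t"],s["tcp_pos"].round(4).tolist(),s["tcp_rot"].round(3).tolist(),s["wrist_force"].round(1).tolist(),round(s["opening"],3)))(robot.sense()))
o=[np.pi,0,np.pi/2-.02]
robot.goto([.452,-.2185,.10],o)
r=robot.move_straight([.452,-.2185,.006],vel=.12,contact_N=10); S(("low",r))
r=robot.move_straight([.492,-.2193,.006],vel=.03,contact_N=9); S(("push",r))
robot.sleep(.2); S("hold")
robot.move_straight([.452,-.2185,.006],vel=.08)
robot.move_straight([.452,-.2185,.12],vel=.2)
robot.goto([.45,.05,.2],[np.pi,0,-.02])
f=robot.grab_frame("top"); S("end")
c=big(dark(f,(310,188,342,215))); print("grip",cv2.minAreaRect(cast(f,c.reshape(-1,2),.085)[:,:2].astype(np.float32)))
cv2.imwrite("pics/q8.png",cv2.resize(f["image"][160:260,290:365],(450,600),interpolation=0)[:,:,::-1])
```

```text
('low', False) (27.7417, [0.4526, -0.2185, 0.0065], [3.14, 0.0, 1.551], [-0.1, 0.2, -0.4], -0.001)
('push', True) (28.6833, [0.479, -0.2191, 0.0052], [-3.135, 0.0, 1.55], [0.3, -0.2, 0.5], 0.003)
hold (28.8833, [0.4784, -0.2191, 0.005], [-3.134, 0.0, 1.55], [-1.0, 0.3, 0.1], 0.001)
end (31.7333, [0.4499, 0.0494, 0.1995], [-3.141, 0.001, -0.021], [0.4, 0.3, -0.2], 0.001)
grip ((0.5268417000770569, -0.22081676125526428), (0.02774439938366413, 0.03396258503198624), 88.18223571777344)
```

View pics/q8.png

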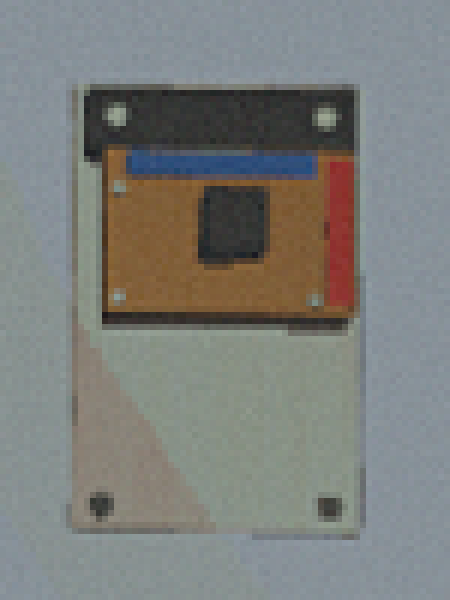

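The nudge moved the block about 1.4 mm and ended on a firm 9 N stop. The grip travel is now 19.5 mm, so the block is flush, and it is off-centre by no more than 4 mm. I'll press blue, then green.

Run:
```python
from plant import robot; from h import *
for k in("blue","green"):
    if k=="blue": robot.goto([*K[k],.15],[np.pi,0,-.02])
    else: robot.move_straight([*K[k],.15],vel=.15)
    press(robot,k,-.02); robot.sleep(.2)
    print(robot.sense()["t"])
robot.move_straight([*K["green"],.2],vel=.15)
robot.goto([.45,.02,.25],[np.pi,0,-.02]); robot.sleep(.3)
f=robot.grab_frame("side"); a=f["image"][150:360,130:410]
t=robot.grab_frame("top"); c=big(dark(t,(310,188,342,215))); print("grip",cv2.minAreaRect(cast(t,c.reshape(-1,2),.085)[:,:2].astype(np.float32)))
cv2.imwrite("pics/e9.png",cv2.resize(np.hstack([a,t["image"][130:340,120:400]]),(800,300))[:,:,::-1])
print(robot.sense()["t"],robot.sense()["wrist_force"])
```

```text
blue True tip z 0.12055965185050388 0.1206040141999585 [-2.  -1.6  7.6] [-1.5 -0.9  7.9] [0.56860129 0.17416677]
34.3167
green True tip z 0.12054352678936253 0.12055872752885458 [-1.6 -1.2  8.5] [-1.7 -1.1  8.6] [0.49382313 0.23968212]
36.975
grip ((0.5267385244369507, -0.2207811027765274), (0.02771564945578575, 0.03382633626461029), 87.9952163696289)
38.825 [ 0.29610469  0.52656109 -0.26140954]
```

View pics/e9.png

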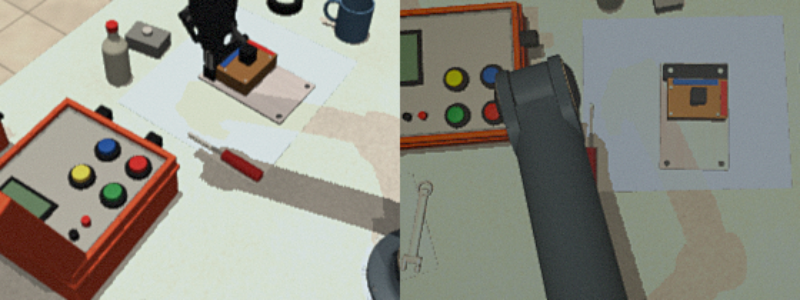

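The picture shows all four keys up, the block still at the bar and the bystanders in place. I'm handing the job in.

```bash
python3 -c "
from plant import robot
print(robot.close_job())"
```

```text
the job is handed in; nothing more can be done
None
```

The job is done and handed in at about 39 s on the robot's clock. No verdict was given.

**What I did:** I pressed red with the red face at the bar. I then gripped the block, turned it −90°, pushed its blue face to the bar, lowered it gently and let go. After that I pressed blue, then green, and left the block there.

**Last checks:**
- **Keys:** Each of the three presses stopped about 6.5 mm below the key top at 8–9 N, above the 4.5 N spring, so the keys were fully down. The last picture shows all four keys up again; yellow was never touched.
- **Block:** It did not move during the key presses. It looks square to the bar, about 1–4 mm off centre, with at most about 1 mm of gap estimated from the grip's 19.5 mm travel against a nominal 20 mm.
- **Other things on the bench:** Those visible in the last pictures look unmoved.

**What failed or disagreed:**
- **First red press:** It met nothing. The range images showed the tool about 35 mm higher than the reported TCP z and `nose_length` imply. I used the measured offset from then on.
- **First placing:** After I let go, the camera suggested a gap of about 2 mm. I closed it with a gentle push on the back of the block, limited to 9 N.
- **Key positions:** The two cameras differed by up to 5 mm, so I used the average.

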